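Demould a cast display hanger and hang it on the curing rail

TASK

Pull the mould's sliding keeper fully open, lift the cast frame hanger out of the mould, and hook it onto the curing rack's rail above the rubber pad. Slide it along the rail, without lifting it off, until it hangs freely centred over the steel pointer; then push the keeper fully home again. Leave everything else, including the round tag already on the rail, where it is.

Things in the scene. Friction and masses are not known exactly. Their poses are not given: they have to be found in the camera images.
- hanger: White cast resin hanger, 70 g, flat, 10 mm thick (y), 152 mm tall; starts upright in the mould's cavity, axes as the mould's. Origin: centre of its underside, z up. Lower part: a window frame 80 mm wide (x), z 0 to 60 mm. Above it a hook, open on its +x side: a stem (x -20 to -10 mm) from the frame up to a crown (z 106 to 116 mm), topped by a finger tab (z 116 to 152 mm).
- hanger_grip (a point): Where to grip the hanger: in the finger tab, on the hanger's z axis, 137 mm above its underside. The tab is 24 mm (x) by 12 mm (y) by 36 mm tall; pinch its 12 mm thickness along the hanger's y.
- hanger_seat (a point): Middle of the crown's underside, 106 mm above the hanger's underside, 31 mm below hanger_grip: it rests on the rail's flat top when hung.
- hanger_lip (a point): Lower end of the hook's lip, which hangs from the crown at hanger x 10 to 18 mm down to 90 mm above the underside (16 mm below hanger_seat). Between the lip and the frame's top is a 30 mm high opening through which the rail enters; lip and stem stand 20 mm apart inside.
- mould: Fixed aluminium mould block, 170 mm (x -60 to 110 mm) by 70 mm (y) by 65 mm tall. Origin: under the centre of its cavity, an upright slot 84 by 14 mm, open at the top, floor at z 5 mm. The hanger's frame stands in it, its top flush with the block's; hook and tab stick out above. The keeper lies on top at the +x end.
- keeper (a joint): Sliding steel keeper on top of the mould, in m: 0 = fully home, its tongue over the shoulder of the hanger's frame (which cannot be lifted then); 0.045 = fully open. It opens along the mould's +x axis against 2 to 3 N of friction and stays where it is left. It starts within 4 mm of home.
- keeper_grip (a point): In the keeper's upright black knob (16 mm x by 14 mm y by 37 mm tall; its top is 15 mm above this point). With the keeper home it is 85 mm along the mould's +x from the mould's origin, 94 mm above the table; it moves with the keeper. Low steel guides (tops 73 mm above the table) flank the knob's foot.
- rack: Fixed curing rack: plywood base 120 (x) by 430 (y) by 15 mm, a post at each end (y -200, +200 mm, no higher than the rail), and a square steel rail, 12 by 12 mm, along the rack's y above the base's centre line, flat top at z 180 mm. Origin: centre of the base's underside. A hung hanger lies across the rail, its y along the rack's y.
- rack_load (a point): On top of the rail above the middle of the black rubber pad, which marks the loading section at the rail's +y end (rack y = 130 mm, z = 180 mm). The pad lies on the base, 100 by 100 mm (rack y 80 to 180 mm), top 18 mm above the table. The rest of the rail is for sliding only.
- pointer: Steel pointer on the rack's base under the rail: a bar 90 mm (x) by 24 mm (y) with an upright 6 mm thick fin along its middle, 26 mm tall in all; axes as the rack's, fixed. Origin: centre of its underside, 15 mm above the table, straight below the rail. The mark: the hanger's middle should be above the fin.
- round_tag: A finished white resin tag that hangs on the rail near its -y end: a round disc of 62 mm with the same hook and finger tab as the hanger. Bystander. Origin 106 mm below the rail's top.
- bottle: Bystander: amber bottle, 66 mm diameter, 150 mm tall. Origin: centre of its underside.
- cards: Bystander: stack of cards, 105 by 75 by 30 mm. Origin: centre of its underside.
- tape: Bystander: cardboard roll lying flat, 84 mm diameter, 24 mm tall. Origin: centre of its underside.
- spatula: Bystander: spatula lying flat on the table, origin on its underside.
- mug: Bystander: white mug, 80 mm diameter, 90 mm tall. Origin: centre of its underside.
- jar: Bystander: small jar, 56 mm diameter, 60 mm tall. Origin: centre of its underside.
There are look-alikes about, which are no part of the job. Leave any orange look-alike of the mould alone. What is shaped like the hanger but purple is not meant.

How it is judged:
By the outcome, as a careful person would: the job done as asked, in the order asked, and still so for the second after the job is handed in, with the robot touching nothing.
It also fails if it takes over 58 s, if anything falls off the work surface, if the arm or the gripper's body presses on something with over 40 N, if the wrist force passes 120 N, or if a joint passes its speed limit or range.

ROBOT

A 6-joint arm with a two-finger parallel gripper is mounted at the origin on the work surface. World frame = base frame: x ahead of the robot, y to its left, z up, the work surface at z = 0. Lengths are in m, angles in rad, forces in N, time in s.
With the tool pointing down it reaches from about 0.275 to 0.825 m from the base axis. Payload 5.2 kg.
Tool frame: the origin (TCP) lies at the very end of the fingers, on their centre line; the grasp point (between the pads) lies grip_depth behind it (grip_depth is the distance from the TCP to the grasp point, in m); z points along the fingers, y is the line along which they close (so a half turn about z gives the same grasp; the last joint's range is limited). The gripper opens to 93 mm and grips with 3 to 60 N. Pads are 15 mm wide; open, the fingers measure 128 mm over their backs; the gripper's body (75 mm by 188 mm) begins 65 mm behind the grasp point.
Start: joints at [1.08, 0.259, 1.535, -0, 1.348, -0.203], TCP at [0.156, 0.527, 0.219] pointing down, gripper open.
Joint ranges: [-3.14, 3.14], [-0.91, 2.08], [0.19, 2.58], [-1.22, 4.36], [0.22, 2.71], [-3.12, 3.12]. Speed limits (rad/s): [2.57, 2.57, 3.14, 3.14, 3.14, 3.14].

INTERFACE

Orientations are given as a unit quaternion [x, y, z, w].
In Python, from bench import * gives the robot as it stands. Calls block until the motion is done:
- move_pose(position, orientation): joint-space move of the TCP to a pose.
- move_straight(position, rotation=None, rate=0.15): straight line of the TCP; rotation=None keeps the orientation; rate is the mean speed in m/s.
- move_joints(angles): joint-space move.
- grip(opening, grasp_force=None): opening from 0.0 (shut) to 1.0 (fully open); grasp_force is the grip in N (None keeps the last); returns when the fingers have stopped.
- hold(seconds).
- inverse_kinematics(position, orientation): joint angles nearest the present ones, or None.
- get_image(name): name is "scene" or "top"; returns the picture (420x560x3 uint8, blue, green, red); there is no depth.
- camera_params(name): a dict with "K" (3x3 intrinsics, pixels), "k1" (the pictures are not rectified: a ray, as slopes to the right and down, at radius r is drawn at 1 + k1 r^2 times it, then the intrinsics apply), "rvec" (rotation vector, rad) and "tvec" (3), from world to camera coordinates, as OpenCV has them. Camera axes: x right, y down, z forward; pixel columns grow to the right and rows downward; lengths in m; the calibration is good to about 2 mm. A picture is of the moment at which its call begins. camera_params takes no time and is no camera call.
A pose or a line that the arm cannot do raises IKError and nothing moves.
- finish_job(): hands the job in; it is judged then, once.
Trained networks look in the newest picture that a camera, given by its name, has taken for a name from the list of things; names that differ only in an ending like _2 or _b are one class to them, and where a whole thing is asked for, a point or a joint stands for the part that bears it (a point fixed in the world has none). Each returns a list of dicts, best first, with "score" (0 to 1); they miss things now and then, are a little off and sometimes report something else, mostly with a low value. They report only what shows in the picture. A call takes as long as a camera call. They do not tell look-alikes from the thing itself.
- regions_of(camera, query): "region" (420x560 bool, what is visible of it) and "extent" ([left, top, width, height] in pixels, round what is visible of it).
- spot_point(camera, query): "at" ([column, row] in pixels: a listed point, or the origin of a listed thing).
Readings, each from a call of its own:
- current_time_s(): time.
- current_q(): joint angles.
- current_joint_vel(): joint speeds.
- current_tau(): joint torques, N m.
- current_ee_pos(): TCP position.
- current_orientation(): TCP orientation.
- current_wrist_force(): force on the tool from outside, world axes, zero at the start.
- current_wrist_torque(): the same for the moment, N m.
- current_width(): opening from 0.0 (shut) to 1.0 (fully open).
- current_gripper_force(): force on a finger pad.
Only numpy, scipy, OpenCV 4.12 (cv2) and the standard library are available. Lean on these libraries where they do the work, as an engineer would, in place of code of your own. Each camera call takes 0.05 s, during which the arm holds its last target. There are 200 camera calls.

## Working session

There is one attempt and no reset: what is moved stays moved. The work goes in short steps, each a Python script; the robot and the scene stay as the last script left them, time stands still between calls to the robot, and variables do not carry over. Pictures are saved under pics/ and viewed, at most 10 in all, crops included, and the job is handed in when it is done.

```bash
ls; mkdir -p pics; python3 - <<'E'
from bench import *
import cv2,numpy as np
for n in ("scene","top"):
    im=get_image(n); cv2.imwrite(f"pics/{n}0.png",im)
    p=camera_params(n); R=cv2.Rodrigues(np.array(p["rvec"],float))[0]
    print(n,p["K"],p["k1"],(-R.T@np.array(p["tvec"])).round(3),R.round(2).tolist())
    for q in ("hanger","hanger_grip","mould","keeper_grip","rack_load","pointer","round_tag","rack","hanger_seat"):
        try: print(q,[(np.round(d["at"],1).tolist(),round(d["score"],2)) for d in spot_point(n,q)])
        except Exception as e: print(q,e)
print(current_time_s(),current_ee_pos(),current_orientation(),current_width())
try: print(grip_depth)
except Exception as e: print(e)
E
```

```text
pics
scene [[472.36711742   0.         275.02530802]
 [  0.         472.36711742 210.29126233]
 [  0.           0.           1.        ]] -0.06676416950304706 [1.048 0.945 0.972] [[-0.86, 0.51, -0.02], [0.32, 0.52, -0.79], [-0.39, -0.69, -0.61]]
hanger [([357.6, 348.6], 0.88)]
hanger_grip [([343.9, 264.6], 0.77), ([367.2, 315.5], 0.71), ([236.5, 213.3], 0.21)]
mould [([338.6, 300.5], 0.91), ([421.3, 318.9], 0.56)]
keeper_grip [([398.0, 302.4], 0.85), ([236.7, 218.1], 0.67)]
rack_load [([259.7, 199.3], 0.61)]
pointer [([237.6, 215.3], 0.69)]
round_tag [([214.6, 180.6], 0.59)]
rack [([239.8, 219.6], 0.85)]
hanger_seat [([359.1, 317.7], 0.93)]
top [[421.65858901   0.         286.6272703 ]
 [  0.         421.65858901 209.71863026]
 [  0.           0.           1.        ]] -0.06932132025164833 [ 0.212 -0.004  1.39 ] [[0.1, -0.99, 0.01], [-0.97, -0.1, -0.21], [0.21, 0.02, -0.98]]
hanger [([163.0, 190.4], 0.6), ([206.7, 212.9], 0.53)]
hanger_grip [([155.8, 186.2], 0.65), ([196.6, 202.7], 0.55)]
mould [([204.4, 211.9], 0.9)]
keeper_grip [([202.3, 177.1], 0.67)]
rack_load [([298.3, 191.5], 0.92)]
pointer [([342.1, 201.0], 0.53)]
round_tag [([213.1, 269.5], 0.65), ([390.2, 201.8], 0.55)]
rack [([335.2, 200.9], 0.57), ([250.0, 147.4], 0.48), ([203.4, 176.1], 0.23)]
hanger_seat [([158.3, 184.3], 0.74), ([196.2, 203.9], 0.48)]
1.0 [0.15608864 0.52739463 0.2186518 ] [ 1.43371560e-01  9.89668932e-01 -3.89800455e-06 -2.66240000e-06] 1.0051320847612684
0.0188
```

View pics/scene0.png

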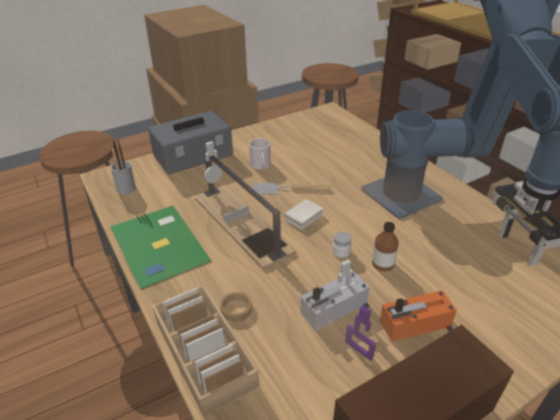

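View pics/top0.png

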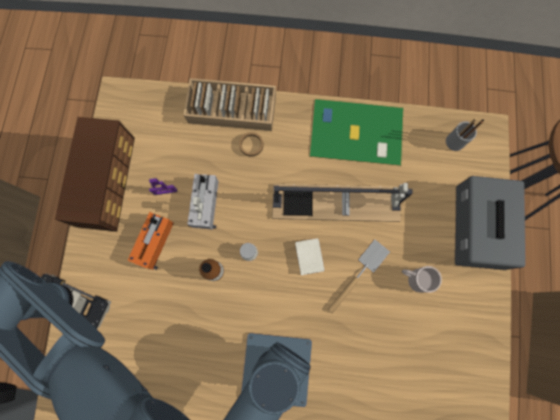

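The scene view shows the grey mould at about (335,300), with its black knob at (317,293) and the white tab at (345,267). The rack pad is at (265,243), the pointer fin at (236,214) and the round tag at (213,173). In the top view, the mould is at (203,202), the pad at (297,203), the pointer at (346,203) and the round tag at (403,188). The orange mould and the purple hanger are the decoys.

```bash
cat > h.py <<'E'
from bench import *
import cv2,numpy as np
from scipy.optimize import minimize,least_squares
CAM={n:camera_params(n) for n in("scene","top")}
def proj(n,P):
    c=CAM[n]; D=np.array([c["k1"],0,0,0,0.])
    return cv2.projectPoints(np.atleast_2d(P).astype(float),np.array(c["rvec"],float),np.array(c["tvec"],float),np.array(c["K"],float),D)[0][:,0]
def tri(ps,pt):
    f=lambda X:np.r_[proj("scene",X)[0]-ps,proj("top",X)[0]-pt]
    s=least_squares(f,[.5,.1,.1]); return s.x.round(4),s.fun.round(1)
def box(x0,x1,y0,y1,z0,z1): return np.array([[x,y,z] for x in(x0,x1) for y in(y0,y1) for z in(z0,z1)])
def w(p,L):  # local->world, p=(x,y,yaw)
    L=np.atleast_2d(L); c,s=np.cos(p[2]),np.sin(p[2])
    return np.c_[p[0]+c*L[:,0]-s*L[:,1],p[1]+s*L[:,0]+c*L[:,1],L[:,2]]
def sil(n,p,boxes,S=4):
    m=np.zeros((420*S,560*S),np.uint8)
    for b in boxes:
        cv2.fillConvexPoly(m,cv2.convexHull(((proj(n,w(p,b))+.5)*S-.5).round().astype(np.int32)),1)
    return cv2.resize(m.astype(np.float32),(560,420),interpolation=cv2.INTER_AREA)
def fit(p0,boxes,masks):
    def cost(p):
        t=0
        for n,m in masks.items():
            s=sil(n,p,boxes); t+=1-np.minimum(s,m).sum()/np.maximum(s,m).sum()
        return t
    r=minimize(cost,p0,method="Nelder-Mead",options=dict(initial_simplex=[p0,np.add(p0,[.01,0,0]),np.add(p0,[0,.01,0]),np.add(p0,[0,0,.06])],xatol=2e-4,fatol=1e-4))
    return r.x,r.fun
MOULD=[box(-.06,.11,-.035,.035,0,.065)]
E
python3 - <<'E'
from h import *
print("tab",tri([343.9,264.6],[196.6,202.7])); print("load",tri([259.7,199.3],[298.3,191.5]))
print("pointer",tri([237.6,215.3],[342.1,201])); print("tag",tri([214.6,180.6],[390.2,201.8])); print("knob",tri([317.5,293],[202.3,177.1]))
print("mould org",tri([338.6,300.5],[204.4,211.9]),"rack",tri([239.8,219.6],[335.2,200.9]))
M={}
for n in CAM:
    get_image(n)
    for q in("mould","rack","pointer","hanger","keeper"):
        for i,d in enumerate(regions_of(n,q)[:2]):
            print(n,q,np.round(d["extent"],1).tolist(),round(d["score"],2)); M[f"{n}_{q}_{i}"]=d["region"]
np.savez("masks.npz",**M)
E
```

```text
tab (array([0.4782, 0.2902, 0.1409]), array([ 0.6,  0.1,  0.5, -0.5]))
load (array([ 0.5409, -0.018 ,  0.1738]), array([ 2.5,  0.6,  1.8, -2. ]))
pointer (array([ 0.5562, -0.1631,  0.0267]), array([ 0.2,  0.1,  0.2, -0.2]))
tag (array([ 0.5599, -0.3143,  0.0757]), array([ 1.3,  0.4,  0.8, -1. ]))
knob (array([0.5673, 0.2991, 0.0967]), array([-1.2, -0.2, -1.1,  1. ]))
mould org (array([0.4802, 0.289 , 0.007 ]), array([ 1.3,  0.1,  1.2, -1.1])) rack (array([ 0.557 , -0.1419,  0.023 ]), array([ 0.9,  0.2,  0.6, -0.7]))
scene mould [379.1, 286.9, 76.7, 53.8] 0.86
scene mould [300.2, 270.1, 69.1, 59.8] 0.61
scene rack [198.3, 152.5, 101.6, 113.6] 0.75
scene pointer [251.6, 136.6, 20.5, 32.4] 0.63
scene pointer [224.4, 204.3, 26.2, 18.2] 0.58
scene hanger [343.5, 304.7, 35.1, 55.1] 0.94
scene hanger [339.6, 262.3, 18.7, 30.2] 0.77
scene keeper [390.1, 295.3, 34.9, 19.3] 0.72
scene keeper [311.8, 282.5, 28.7, 22.8] 0.48
top mould [126.5, 213.5, 47.4, 55.9] 0.89
top mould [235.3, 132.5, 30.9, 21.4] 0.72
top rack [271.2, 182.2, 141.2, 43.2] 0.96
top pointer [202.7, 258.4, 21.2, 21.7] 0.46
top pointer [339.9, 192.4, 7.6, 21.0] 0.44
top hanger [269.8, 187.8, 141.9, 31.0] 0.7
top hanger [146.2, 175.1, 29.9, 20.1] 0.65
top keeper [144.2, 215.3, 15.6, 29.9] 0.63
```

```bash
cat >> h.py <<'E'
RACK=[box(-.06,.06,-.215,.215,0,.015),box(-.006,.006,-.2,.2,.168,.18),box(-.008,.008,-.208,-.192,0,.18),box(-.008,.008,.192,.208,0,.18)]
EDG=[(0,1),(0,2),(0,4),(1,3),(1,5),(2,3),(2,6),(3,7),(4,5),(4,6),(5,7),(6,7)]
def overlay(n,im,items,win,S):
    x,y,ww,hh=win; o=cv2.resize(im[y:y+hh,x:x+ww],None,fx=S,fy=S,interpolation=cv2.INTER_CUBIC)
    for p,bs,col in items:
        for b in bs:
            q=((proj(n,w(p,b))+.5-[x,y])*S-.5).round().astype(int)
            for i,j in EDG: cv2.line(o,tuple(map(int,q[i])),tuple(map(int,q[j])),col,1,cv2.LINE_AA)
    return o
E
python3 - <<'E'
from h import *
M=np.load("masks.npz"); ims={n:get_image(n) for n in CAM}
rm={"scene":M["scene_rack_0"].astype(np.float32),"top":M["top_rack_0"].astype(np.float32)}
pr,fr=fit([.557,-.142,0.0],RACK,rm); print("rack",pr.round(4),fr)
mm={"scene":(M["scene_mould_1"]|M["scene_keeper_1"]).astype(np.float32)}
for d in regions_of("top","mould"):
    print(d["extent"],d["score"])
    e=d["extent"]
    if abs(e[0]+e[2]/2-203)<12 and abs(e[1]+e[3]/2-202)<20: mm["top"]=d["region"].astype(np.float32)
print(list(mm))
pm,fm=fit([.480,.289,.1],MOULD,mm); print("mould",pm.round(4),fm)
np.savez("pose.npz",r=pr,m=pm)
print("tab exp",w(pm,[0,0,.142]),"knob",w(pm,[.085,0,.094]),"load",w(pr,[0,.13,.18]))
B=(0,0,255);G=(0,255,0)
it=[(pr,RACK[:2],B),(pm,MOULD,B)]
a=overlay("top",ims["top"],it,(180,160,240,80),3.3); cv2.imwrite("pics/ov_top.png",a)
b=overlay("scene",ims["scene"],it,(195,145,185,185),3.2); cv2.imwrite("pics/ov_scene.png",b)
E
```

```text
rack [ 0.5537 -0.1451  0.0729] 0.2481297254562378
[126.8, 213.3, 47.0, 54.2] 0.91
[191.9, 175.0, 28.1, 55.8] 0.57
['scene', 'top']
mould [0.4814 0.2962 0.0088] 0.24449807405471802
tab exp [[0.4813503 0.2962238 0.142    ]] knob [[0.566347   0.29697312 0.094     ]] load [[ 0.54419812 -0.015427    0.18      ]]
```

View pics/ov_top.png

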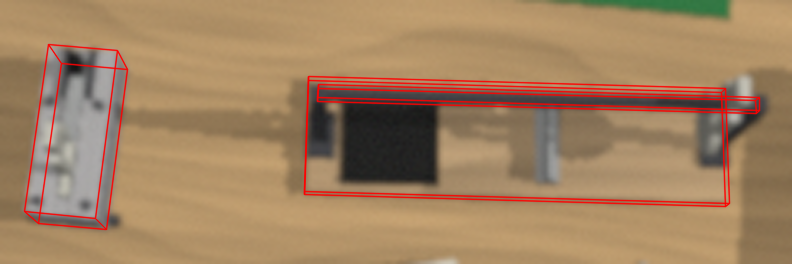

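View pics/ov_scene.png

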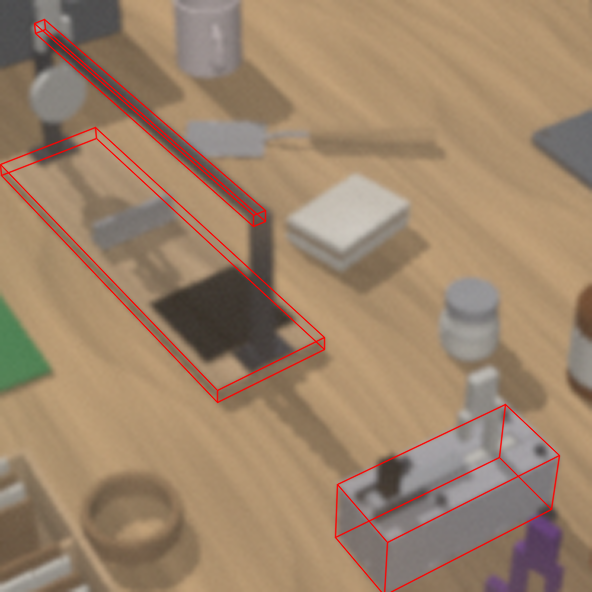

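Both overlays follow the mould and rail closely. In the top crop the rail runs from (318,95) to (755,104) and the pointer bar sits at (547,145). I'll refine the poses by fitting to image edges.

```bash
cat >> h.py <<'E'
from scipy.ndimage import map_coordinates
def edge_res(n,im,p,segs,rng):
    """perpendicular offset (px) of strongest edge near every sample of the projected segments"""
    g=cv2.GaussianBlur(cv2.cvtColor(im,cv2.COLOR_BGR2GRAY).astype(float),(0,0),.7); out=[]
    for a,b in segs:
        T=np.linspace(.06,.94,25)[:,None]; q=proj(n,w(p,np.array(a)*(1-T)+np.array(b)*T))
        d=q[-1]-q[0]; nn=np.array([-d[1],d[0]])/np.hypot(*d)
        s=np.arange(-rng-.5,rng+.51,.25); pts=q[:,None]+s[None,:,None]*nn
        v=map_coordinates(g,[pts[...,1],pts[...,0]],order=3)
        G=np.abs(v[:,4:]-v[:,:-4]); sc=s[2:-2]
        k=G.argmax(1); ok=(G.max(1)>12)&(k>0)&(k<len(sc)-1)
        out.append((q,nn,np.where(ok,sc[k],np.nan)))
    return out
def edgefit(p,segs,ims,rng=3,free=(0,1,2),it=8):
    p=np.array(p,float)
    for _ in range(it):
        tg=[(n,s,q,nn,o) for n in segs for s,(q,nn,o) in zip(segs[n],edge_res(n,ims[n],p,segs[n],rng))]
        def f(x):
            pp=p.copy(); pp[list(free)]=x; r=[]
            T=np.linspace(.06,.94,25)[:,None]
            for n,s,q,nn,o in tg:
                q2=proj(n,w(pp,np.array(s[0])*(1-T)+np.array(s[1])*T)); e=(q2-q)@nn-o; r.append(e[~np.isnan(o)])
            return np.concatenate(r)
        p[list(free)]=least_squares(f,p[list(free)],loss="soft_l1",f_scale=.4).x
    return p,[(n,round(float(np.nanmedian(o)),2),int((~np.isnan(o)).sum())) for n,s,q,nn,o in tg if (~np.isnan(o)).any()]
def rect(x0,x1,y0,y1,z): c=[[x0,y0,z],[x1,y0,z],[x1,y1,z],[x0,y1,z]]; return [(c[i],c[(i+1)%4]) for i in range(4)]
E
python3 - <<'E'
from h import *
P=np.load("pose.npz"); ims={n:get_image(n) for n in CAM}
mt=rect(-.06,.11,-.035,.035,.065); mb=rect(-.06,.11,-.035,.035,0)
V=lambda x,y:([x,y,0],[x,y,.065])
for views in(("scene","top"),("scene",),("top",)):
    S={"scene":mt+[mb[1],mb[2],V(.11,.035)],"top":mt+[mb[3],mb[0]]}
    pm,i=edgefit(P["m"],{n:S[n] for n in views},ims); print("mould",views,pm.round(4),i)
    if len(views)==2: PM=pm
R2=[([-.006,-.12,.18],[-.006,.185,.18]),([.006,-.12,.18],[.006,.185,.18])]; Rb=[([.006,-.12,.168],[.006,.185,.168]),([-.006,-.12,.168],[-.006,.185,.168])]
pad=rect(-.05,.05,.08,.18,.018)
for views in(("scene","top"),("scene",),("top",)):
    S={"scene":[R2[0],Rb[0]]+[pad[0],pad[1]],"top":R2+[pad[3],pad[0],pad[2]]}
    pr,i=edgefit(P["r"],{n:S[n] for n in views},ims); print("rack",views,pr.round(4),i)
    if len(views)==2: PR=pr
# pointer: fin top and bar edges, rack yaw, on rail line; free = position
c,s=np.cos(PR[2]),np.sin(PR[2])
ptr0=np.array([.5562,-.1631,PR[2]])
fin=rect(-.045,.045,-.003,.003,.041); 
for z in (.02,.023,.026):
    pass
for views in(("scene","top"),("scene",),("top",)):
    S={"scene":[fin[1],fin[2]],"top":[fin[0],fin[2],fin[3]]}
    pp,i=edgefit(ptr0,{n:S[n] for n in views},ims,rng=2.5,free=(0,1)); l=[c*(pp[0]-PR[0])+s*(pp[1]-PR[1]),-s*(pp[0]-PR[0])+c*(pp[1]-PR[1])]
    print("ptr",views,pp.round(4),"local",np.round(l,4),i)
    if len(views)==2: PP=pp
np.savez("pose2.npz",m=PM,r=PR,p=PP)
B=(0,0,255);G=(0,255,0)
H=[box(-.012,.012,-.006,.006,.121,.157)]
it=[(PR,[RACK[1],box(-.05,.05,.08,.18,.018,.018)],B),(PM,MOULD+H+[box(.077,.093,-.007,.007,.072,.109)],B),(PP,[box(-.045,.045,-.003,.003,.041,.041)],G)]
a=overlay("top",ims["top"],it,(180,165,200,70),4); b=overlay("scene",ims["scene"],it,(200,195,200,80),4)
cv2.imwrite("pics/ov2.png",np.vstack([a,b]))
E
```

```text
mould ('scene', 'top') [0.4801 0.2956 0.0109] [('scene', -0.12, 8), ('scene', -1.25, 10), ('scene', 0.0, 15), ('scene', -1.75, 10), ('scene', 0.0, 7), ('scene', -1.5, 1), ('top', 0.0, 25), ('top', -0.62, 12), ('top', 0.0, 13), ('top', 0.0, 25), ('top', 0.0, 2), ('top', -2.75, 1)]
mould ('scene',) [0.4805 0.2957 0.0051] [('scene', -0.25, 7), ('scene', -1.25, 9), ('scene', 0.25, 15), ('scene', -1.75, 10), ('scene', 0.0, 6), ('scene', -1.5, 1)]
mould ('top',) [0.48   0.2957 0.0125] [('top', 0.0, 25), ('top', -0.62, 12), ('top', 0.0, 13), ('top', -0.25, 25), ('top', 0.0, 2), ('top', -2.75, 1)]
rack ('scene', 'top') [ 0.553  -0.1447  0.0713] [('scene', 0.12, 24), ('scene', -0.25, 25), ('scene', 0.0, 25), ('scene', 0.25, 25), ('top', -0.38, 6), ('top', -0.25, 25), ('top', -0.25, 25), ('top', -0.5, 22), ('top', -0.75, 22)]
rack ('scene',) [ 0.5533 -0.1446  0.074 ] [('scene', 0.0, 23), ('scene', -0.25, 25), ('scene', 0.0, 25), ('scene', 0.25, 25)]
rack ('top',) [ 0.5527 -0.1449  0.0682] [('top', -0.25, 6), ('top', 0.0, 25), ('top', -0.25, 25), ('top', -0.5, 22), ('top', -0.62, 22)]
ptr ('scene', 'top') [ 0.5482 -0.1737  0.0713] local [-0.0068 -0.0285] [('scene', -0.38, 2), ('top', -1.0, 11), ('top', -0.75, 11), ('top', 0.0, 25)]
ptr ('scene',) [-1.9894 -0.3643  0.0713] local [-2.5515 -0.0379] []
ptr ('top',) [ 0.5483 -0.1731  0.0713] local [-0.0067 -0.0279] [('top', -1.0, 11), ('top', -1.0, 11), ('top', 0.0, 25)]
```

View pics/ov2.png

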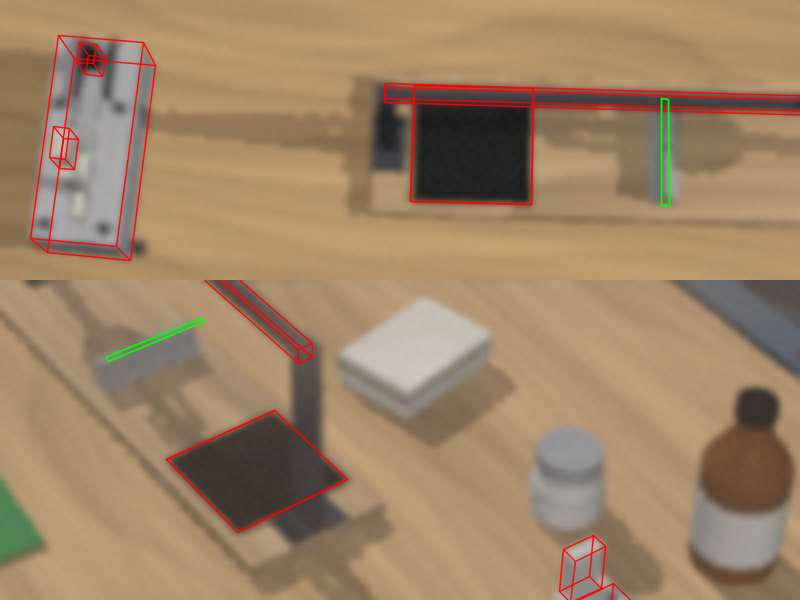

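The pad and rail overlays are tight: in the top half the pad corners land at (411,202) and (533,90). The pointer fin (green, about (665,150)) doesn't fit yet, and the tab isn't clear either. I'll constrain the pointer to the rail line and zoom in.

```bash
python3 - <<'E'
from h import *
P=np.load("pose2.npz"); M=np.load("masks.npz"); ims={n:get_image(n) for n in CAM}; PR,PM=P["r"],P["m"]
masks={"scene":M["scene_pointer_1"].astype(np.float32),"top":M["top_pointer_1"].astype(np.float32)}
def bx(y,x=0,h=.006): return [box(x-.045,x+.045,y-.012,y+.012,.015,.015+h),box(x-.045,x+.045,y-.003,y+.003,.015,.041)]
for n in masks:
    m=masks[n]; ys=np.arange(-.045,.005,.0005)
    for h in(.004,.008,.012):
        best=[]
        for y in ys:
            s=sil(n,PR,bx(y,0,h)); best.append(1-np.minimum(s,m).sum()/np.maximum(s,m).sum())
        print(n,h,"best y",ys[np.argmin(best)].round(4),min(best).round(3))
# pointer: photometric, top view columns: mean blue-ish brightness along bar cross-section at local x -.045..-.01
g=ims["top"].astype(float)
for n in("top","scene"):
  g=cv2.cvtColor(ims[n],cv2.COLOR_BGR2GRAY).astype(float)
  for z in (.041,):
    ys=np.arange(-.05,.012,.002)
    v=[map_coordinates(g,proj(n,w(PR,np.c_[np.linspace(-.04,-.015,15),np.full(15,y),np.full(15,z)]))[:,::-1].T,order=3).mean() for y in ys]
    print(n,"profile",dict(zip((ys*1000).round().astype(int).tolist(),np.round(v).astype(int).tolist())))
y=-.0235
it_m=[(PM,[box(-.042,.042,-.007,.007,.065,.065),box(-.012,.012,-.006,.006,.121,.157)],(0,0,255))]
it_p=[(PR,[box(-.045,.045,y-.012,y+.012,.015,.015),box(-.045,.045,y-.003,y+.003,.041,.041)],(0,0,255))]
a=np.hstack([overlay("top",ims["top"],it_m,(186,172,36,62),6),overlay("scene",ims["scene"],it_m,(298,258,76,62),6)])
b=np.hstack([overlay("scene",ims["scene"],it_p,(216,198,42,32),7),overlay("top",ims["top"],it_p,(328,186,36,32),7)])
o=np.zeros((600,800,3),np.uint8); o[:372,:672]=a; o[374:598,:b.shape[1]]=b; cv2.imwrite("pics/zoom.png",o)
E
```

```text
scene 0.004 best y -0.028 0.15
scene 0.008 best y -0.028 0.158
scene 0.012 best y -0.028 0.164
top 0.004 best y -0.03 0.208
top 0.008 best y -0.03 0.216
top 0.012 best y -0.03 0.226
top profile {-50: 133, -48: 134, -46: 135, -44: 137, -42: 138, -40: 140, -38: 143, -36: 147, -34: 150, -32: 151, -30: 146, -28: 132, -26: 115, -24: 109, -22: 111, -20: 115, -18: 117, -16: 117, -14: 116, -12: 115, -10: 114, -8: 114, -6: 114, -4: 114, -2: 114, 0: 115, 2: 114, 4: 115, 6: 117, 8: 122, 10: 130}
scene profile {-50: 149, -48: 149, -46: 149, -44: 149, -42: 149, -40: 149, -38: 149, -36: 149, -34: 147, -32: 144, -30: 140, -28: 134, -26: 128, -24: 123, -22: 120, -20: 118, -18: 119, -16: 120, -14: 122, -12: 123, -10: 124, -8: 126, -6: 127, -4: 128, -2: 129, 0: 130, 2: 131, 4: 132, 6: 132, 8: 132, 10: 131}
```

View pics/zoom.png

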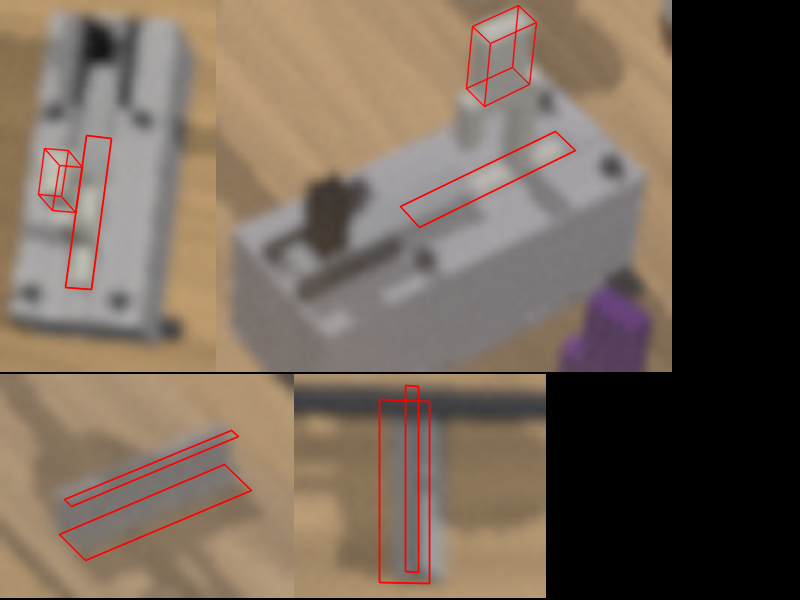

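The tab and slot overlays match. In the zoom the tab is at (500,55) in the scene half, and the knob is at (98,42) in the top half. The pointer bar really spans about columns 393–443, which puts it at rack y of about -29 mm. Next I'll open the keeper.

```bash
cat >> h.py <<'E'
from scipy.spatial.transform import Rotation as Ro
PM,PR=(np.load("pose2.npz")[k] for k in "mr")
GD=.0188
def quat(yaw): a=yaw/2+np.pi/2; return [float(np.cos(a)),float(np.sin(a)),0.,0.]
def pt(p,L,dz=0): v=w(p,L)[0]; return [float(v[0]),float(v[1]),float(v[2]-GD+dz)]  # TCP for grasp point
def F(p=PM): f=np.array(current_wrist_force()); c,s=np.cos(p[2]),np.sin(p[2]); return np.array([c*f[0]+s*f[1],-s*f[0]+c*f[1],f[2]])
E
python3 - <<'E'
from h import *
q=quat(PM[2]); k0=.087
above=pt(PM,[k0,0,.23]); 
for P in(above,pt(PM,[k0,0,.098]),pt(PM,[k0+.05,0,.098]),pt(PR,[-.05,.13,.25])):
    j=inverse_kinematics(P,q); print(None if j is None else np.round(j,2))
move_pose(above,q); grip(.6,20); print(current_time_s())
move_straight(pt(PM,[k0,0,.098]),rate=.2); print("F",F().round(2))
grip(0,25); print("w",current_width(),current_gripper_force(),"F",F().round(2))
move_straight(pt(PM,[k0+.038,0,.098]),rate=.08); print("F",F().round(2))
for i in range(1,14):
    move_straight(pt(PM,[k0+.038+.001*i,0,.098]),rate=.05); f=F(); print(i,f.round(1))
    if f[0]<-8: break
print(current_time_s(),current_width())
E
```

```text
[ 0.31  0.43  1.31 -0.    1.4  -1.27]
[ 0.31  0.53  1.48 -0.    1.13 -1.27]
[ 0.29  0.6   1.35 -0.    1.19 -1.3 ]
[-0.26  0.15  1.64 -0.    1.35 -1.85]
4.4583
F [0.8  0.28 0.74]
w 0.1458781494421044 25.001630187034607 F [0.04 2.36 0.76]
F [1.95 4.86 0.33]
1 [-0.3  4.9  1.3]
2 [-1.   5.4  2.6]
3 [-1.8  5.4  1.8]
4 [-1.1  5.5  1.6]
5 [-0.8  4.9  0.9]
6 [-1.6  5.8  2.4]
7 [-2.2  3.9  1.5]
8 [-5.1  5.   4. ]
9 [-7.5  4.3  5.6]
10 [-9.3  3.8  6.4]
9.125 0.14508126117523223
```

```bash
python3 - <<'E'
from h import *
q=quat(PM[2]); e=np.array(current_ee_pos())
grip(.5); f0=F(); move_straight([e[0],e[1],.23],rate=.25)
print("free F",F().round(2))
y=.0005
move_straight(pt(PM,[0,y,.25]),rate=.25)
move_straight(pt(PM,[0,y,.142]),rate=.15); print("F",F().round(2),current_time_s())
grip(0,15); print("w",current_width()*93,"F",F().round(2))
move_straight(pt(PM,[0,y,.152]),rate=.05); print("F",F().round(2))
move_straight(pt(PM,[0,y,.18]),rate=.08); print("F",F().round(2))
move_straight(pt(PM,[0,y,.238]),rate=.15); print("F",F().round(2))
move_straight(pt(PR,[-.09,.13,.236]),quat(PR[2]),rate=.2); hold(.3)
print("w",current_width()*93,"F",F().round(2),current_time_s(),np.round(current_ee_pos(),4),pt(PR,[-.09,.13,.236]))
for n in CAM: cv2.imwrite(f"pics/{n}1.png",get_image(n))
ims={n:cv2.imread(f"pics/{n}1.png") for n in CAM}
p=w(PR,[-.09,.13,0])[0]; z=.099; ph=(p[0],p[1],PR[2])
H=[box(-.04,.04,-.005,.005,z,z+.06),box(-.02,.018,-.005,.005,z+.106,z+.116)]
it=[(ph,H,(0,0,255)),(PR,[RACK[1]],(0,255,0))]
a=overlay("top",ims["top"],it,(180,160,130,100),3); b=overlay("scene",ims["scene"],it,(215,145,130,180),3)
o=np.zeros((540,790,3),np.uint8); o[:300,:390]=a; o[:,400:]=b; cv2.imwrite("pics/pre.png",o)
E
```

```text
free F [-0.84  0.25  0.14]
F [ 0.93  0.87 -0.07] 12.1417
w 11.5639101548469 F [ 0.08 -0.48  1.65]
F [-0.08  0.58 -1.43]
F [-0.54  0.12 -1.13]
F [-0.7   0.36 -1.17]
w 11.73469982213958 F [ 0.09  0.2  -1.66] 16.2083 [ 0.454  -0.0211  0.2172] [0.4539489374086778, -0.0214772581745927, 0.21719999999999998]
```

View pics/pre.png

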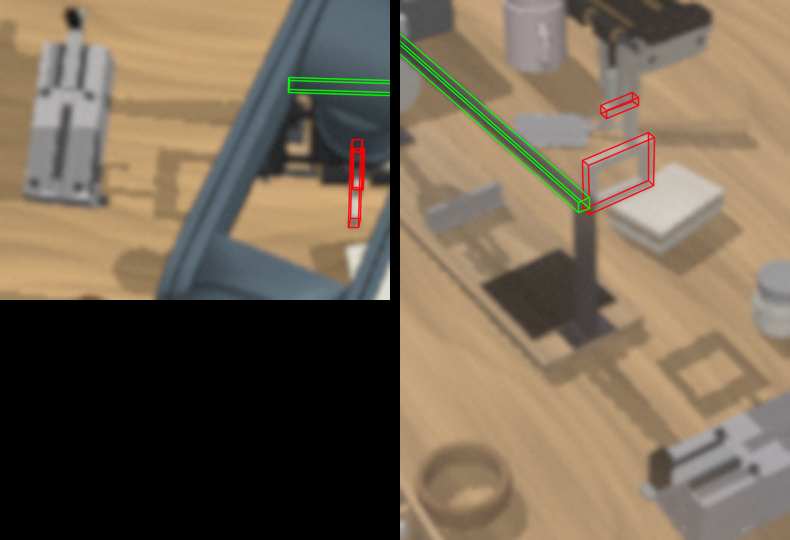

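The hanger is held exactly where predicted: in the scene half the frame is at (618,172), below and robot-side of the rail. The keeper is open and the cavity is empty. Next I'll insert it and lower it onto the rail.

```bash
python3 - <<'E'
from h import *
R=lambda x,y,z:pt(PR,[x,y,z])
hold(.2); f0=F(PR); print("free",f0.round(2))
move_straight(R(0,.13,.236),rate=.12); hold(.15); print("in",(F(PR)-f0).round(2))
move_straight(R(0,.13,.216),rate=.08); hold(.1); print(.216,(F(PR)-f0).round(2))
for z in np.arange(.215,.204,-.001):
    move_straight(R(0,.13,z),rate=.04); hold(.05); d=F(PR)-f0; print(round(z,3),d.round(2))
    if d[2]>2: break
print(current_time_s(),np.round(current_ee_pos(),4))
E
```

```text
free [-0.34 -0.31 -1.  ]
in [ 0.4  -0.13 -0.33]
0.216 [ 0.65 -0.3  -0.87]
0.215 [-0.24 -0.41  0.44]
0.214 [0.3  1.01 0.12]
0.213 [0.42 0.56 0.81]
0.212 [-0.05  1.12  0.26]
0.211 [0.61 0.87 2.49]
19.5583 [ 0.5439 -0.0151  0.1925]
```

```bash
python3 - <<'E'
from h import *
R=lambda x,y,z:pt(PR,[x,y,z])
z=.2106
for y in(.10,.07,.04,.01,-.026):
    move_straight(R(0,y,z),rate=.07); f=F(PR)-[-.34,-.31,-1.]; print(y,f.round(2))
    if f[2]<1: z-=.0004
    elif f[2]>5: z+=.0004
print(current_time_s(),np.round(current_ee_pos(),4),z)
# pointer edges offline: sum-of-edges profile in the first pictures
im={n:cv2.imread(f"pics/{n}0.png") for n in CAM}
def prof(n,x0,x1,zz,ys):
    g=im[n].astype(float)
    L=lambda y:proj(n,w(PR,np.c_[np.linspace(x0,x1,15),np.full(15,y),np.full(15,zz)]))[:,::-1].T
    return np.array([[map_coordinates(g[...,c],L(y),order=3).mean() for c in range(3)] for y in ys])
ys=np.arange(-.054,.002,.002)
for n,a,b,zz in(("top",-.042,-.015,.02),("scene",.03,.042,.041),("scene",.03,.042,.02)):
    v=prof(n,a,b,zz,ys); print(n,zz,[(int(round(y*1e3)),int(c[2]-c[0]),int(c[1])) for y,c in zip(ys,v)])
E
```

```text
0.1 [ 0.24 -0.38  6.36]
0.07 [ 0.49 -2.09  5.22]
0.04 [-0.26 -2.63  3.05]
0.01 [ 0.96 -0.32  2.6 ]
-0.026 [ 1.08 -0.57  0.85]
22.525 [ 0.5548 -0.1713  0.1925] 0.21100000000000002
top 0.02 [(-54, 58, 135), (-52, 58, 134), (-50, 58, 136), (-48, 57, 137), (-46, 52, 139), (-44, 42, 142), (-42, 28, 145), (-40, 14, 148), (-38, 5, 150), (-36, 1, 150), (-34, 0, 146), (-32, 1, 136), (-30, 1, 121), (-28, 1, 110), (-26, 1, 109), (-24, 1, 112), (-22, 4, 115), (-20, 11, 115), (-18, 21, 114), (-16, 33, 112), (-14, 42, 111), (-12, 45, 110), (-10, 46, 110), (-8, 46, 109), (-6, 46, 110), (-4, 46, 111), (-2, 46, 111), (0, 47, 111)]
scene 0.041 [(-54, 39, 112), (-52, 39, 112), (-50, 39, 112), (-48, 40, 112), (-46, 40, 112), (-44, 39, 113), (-42, 38, 113), (-40, 36, 114), (-38, 33, 117), (-36, 28, 121), (-34, 22, 126), (-32, 16, 130), (-30, 10, 131), (-28, 7, 130), (-26, 6, 127), (-24, 6, 122), (-22, 6, 117), (-20, 7, 114), (-18, 7, 113), (-16, 8, 114), (-14, 8, 114), (-12, 8, 114), (-10, 8, 114), (-8, 8, 115), (-6, 8, 115), (-4, 9, 116), (-2, 9, 117), (0, 9, 118)]
scene 0.02 [(-54, 26, 124), (-52, 23, 123), (-50, 20, 121), (-48, 17, 119), (-46, 15, 116), (-44, 13, 115), (-42, 11, 114), (-40, 10, 114), (-38, 9, 114), (-36, 9, 114), (-34, 8, 114), (-32, 8, 115), (-30, 9, 115), (-28, 8, 115), (-26, 9, 115), (-24, 9, 115), (-22, 10, 115), (-20, 11, 116), (-18, 13, 116), (-16, 17, 116), (-14, 23, 116), (-12, 30, 116), (-10, 35, 116), (-8, 39, 116), (-6, 41, 117), (-4, 42, 117), (-2, 42, 117), (0, 42, 117)]
```

```bash
cat >> h.py <<'E'
def loc(p,X): d=np.array(X)[:2]-p[:2]; c,s=np.cos(p[2]),np.sin(p[2]); return np.array([c*d[0]+s*d[1],-s*d[0]+c*d[1]])
E
python3 - <<'E'
from h import *
R=lambda x,y,z:pt(PR,[x,y,z])
print(loc(PR,current_ee_pos()).round(4))
move_straight(R(0,-.0298,.2106),rate=.04); hold(.2); print(loc(PR,current_ee_pos()).round(4),(F(PR)+[.34,.31,1.]).round(2))
grip(.4); hold(.2); print(loc(PR,current_ee_pos()).round(4),F(PR).round(2))
move_straight(R(0,-.0298,.29),rate=.15)
move_straight(R(-.12,.1,.33),rate=.3); hold(.3)
print(current_time_s())
ims={n:get_image(n) for n in CAM}
for n in CAM: cv2.imwrite(f"pics/{n}2.png",ims[n])
p=w(PR,[0,-.0298,0])[0]; z=.074; ph=(p[0],p[1],PR[2])
H=[box(-.04,.04,-.005,.005,z,z+.06),box(-.012,.012,-.006,.006,z+.116,z+.152)]
it=[(ph,H,(0,0,255))]
e=lambda n,win,S:np.hstack([overlay(n,ims[n],[],win,S),overlay(n,ims[n],it,win,S)])
a=e("top",(315,165,65,55),6); b=e("scene",(210,150,65,75),3.6)
o=np.zeros((600,800,3),np.uint8); o[:a.shape[0],:a.shape[1]]=a[:600,:800]; o[330:330+b.shape[0],:b.shape[1]]=b; cv2.imwrite("pics/hung.png",o)
E
```

```text
[-0.0001 -0.0267]
[ 0.0001 -0.0288] [-0.56  2.82  7.05]
[-0.     -0.0298] [ 0.44  0.76 -0.07]
25.5417
```

View pics/hung.png

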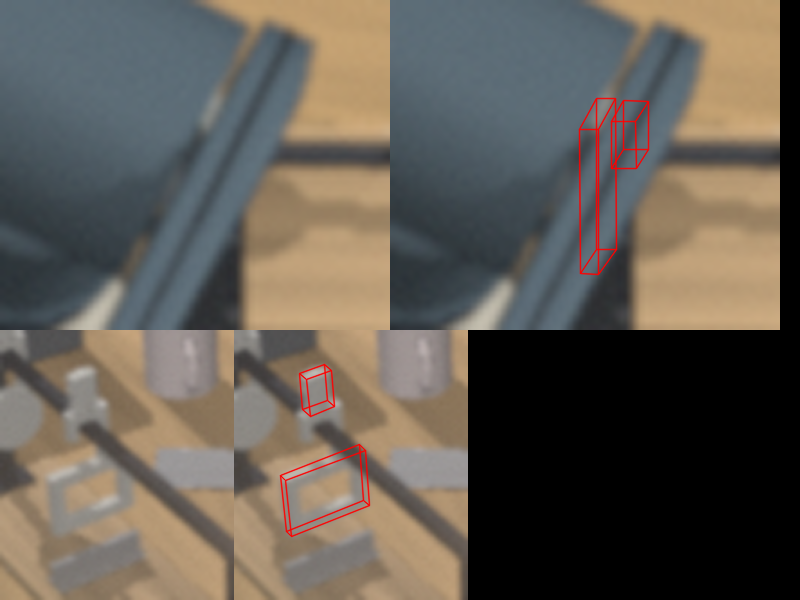

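The hanger hangs on the rail above the pointer. In the lower-left crop the tab is at (82,395) and the frame at (90,495), close to the model. The arm blocks the top view, so I'll push the keeper home and then check again.

```bash
python3 - <<'E'
from h import *
K=lambda x,z:pt(PM,[x,.0015,z])
move_pose(K(.131,.25),quat(PM[2])); grip(.6); hold(.1); f0=F(); print(current_time_s(),f0.round(2))
move_straight(K(.131,.098),rate=.2); grip(0,25); print("w",current_width()*93,(F()-f0).round(2))
move_straight(K(.092,.098),rate=.08); print((F()-f0).round(2))
for i in range(1,16):
    move_straight(K(.092-.001*i,.098),rate=.05); d=F()-f0; print(i,d.round(1),loc(PM,current_ee_pos()).round(4))
    if d[0]>10: break
grip(.5); move_straight(K(.085,.25),rate=.25); print(current_time_s())
move_joints([1.08,.259,1.535,0,1.348,-.203]); hold(.2); print(current_time_s())
ims={n:get_image(n) for n in CAM}
for n in CAM: cv2.imwrite(f"pics/{n}3.png",ims[n])
z=.074
S={"top":rect(-.012,.012,-.006,.006,z+.152)+[([-.04,.005,z+.06],[-.012,.005,z+.06]),([-.04,-.005,z+.06],[-.012,-.005,z+.06])],
   "scene":[([-.012,-.006,z+.152],[.012,-.006,z+.152]),([.012,.006,z+.12],[.012,.006,z+.152]),([-.012,-.006,z+.12],[-.012,-.006,z+.152]),([-.04,.005,z],[.04,.005,z]),([-.04,-.005,z+.06],[.04,-.005,z+.06])]}
p=w(PR,[0,-.0298,0])[0]; ph=np.array([p[0],p[1],PR[2]])
for v in(("scene","top"),("top",),("scene",)):
    pf,i=edgefit(ph,{n:S[n] for n in v},ims,rng=2.5); print(v,loc(PR,pf).round(4),(pf[2]-PR[2]).round(3),i)
it=[(ph,[box(-.04,.04,-.005,.005,z,z+.06),box(-.012,.012,-.006,.006,z+.116,z+.152)],(0,0,255))]
a=np.hstack([overlay("top",ims["top"],[],(315,165,65,55),6),overlay("top",ims["top"],it,(315,165,65,55),6)])
b=np.hstack([overlay("scene",ims["scene"],[],(205,150,65,75),3.5),overlay("scene",ims["scene"],[],(298,258,76,72),3.5),overlay("top",ims["top"],[],(186,165,40,70),3.5)])
o=np.zeros((600,800,3),np.uint8); o[:330,:780]=a; o[335:335+b.shape[0],:min(800,b.shape[1])]=b[:,:800]; cv2.imwrite("pics/fin.png",o)
E
```

```text
27.7917 [-0.23 -0.26 -0.46]
w 13.743847042429646 [-0.79 -4.64  2.65]
[-1.21 -5.46  3.57]
1 [ 0.6 -5.4  2. ] [0.091  0.0005]
2 [ 1.1 -5.9  1.4] [0.0904 0.0005]
3 [ 1.2 -4.8  1.5] [0.0895 0.0005]
4 [ 1.6 -5.6  1.5] [0.0885 0.0005]
5 [ 2.  -6.4  1.4] [0.0875 0.0005]
6 [ 1.2 -6.3  1.3] [0.0865 0.0005]
7 [ 2.8 -6.4  1. ] [0.086  0.0005]
8 [ 6.7 -5.2 -1.6] [0.086  0.0005]
9 [ 9.3 -5.2 -2.6] [0.0859 0.0005]
10 [11.  -5.5 -4.5] [0.0859 0.0005]
34.05
35.9667
('scene', 'top') [ 0.0006 -0.0289] -0.019 [('scene', 0.25, 25), ('scene', -1.75, 14), ('scene', 1.0, 10), ('scene', -2.25, 8), ('top', -0.25, 23), ('top', -0.25, 17), ('top', -0.25, 25), ('top', -0.25, 19), ('top', 0.0, 8), ('top', 0.0, 17)]
('top',) [ 0.0005 -0.0286] -0.001 [('top', -0.25, 23), ('top', -0.25, 17), ('top', -0.25, 25), ('top', -0.25, 19), ('top', 0.0, 7), ('top', 0.0, 18)]
('scene',) [ 0.0004 -0.0319] -0.636 [('scene', -0.25, 25), ('scene', 0.25, 21), ('scene', -0.25, 8), ('scene', 0.62, 14)]Traceback (most recent call last):
  File "<stdin>", line 21, in <module>
    return _nx.concatenate(arrs, 1, dtype=dtype, casting=casting)
           ~~~~~~~~~~~~~~~^^^^^^^^^^^^^^^^^^^^^^^^^^^^^^^^^^^^^^^
ValueError: all the input array dimensions except for the concatenation axis must match exactly, but along dimension 0, the array at index 0 has size 262 and the array at index 1 has size 252
```

```bash
python3 - <<'E'
from h import *
ims={n:cv2.imread(f"pics/{n}3.png") for n in CAM}; C=lambda n,win,S:overlay(n,ims[n],[],win,S)
o=np.zeros((600,800,3),np.uint8)
for im,x,y in((C("top",(185,160,235,75),3.4),0,0),(C("scene",(195,145,95,95),3.4),0,265),(C("scene",(295,255,100,90),3.4),340,265)): o[y:y+im.shape[0],x:x+im.shape[1]]=im
cv2.imwrite("pics/fin.png",o)
E
```

```text
(no output)
```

View pics/fin.png

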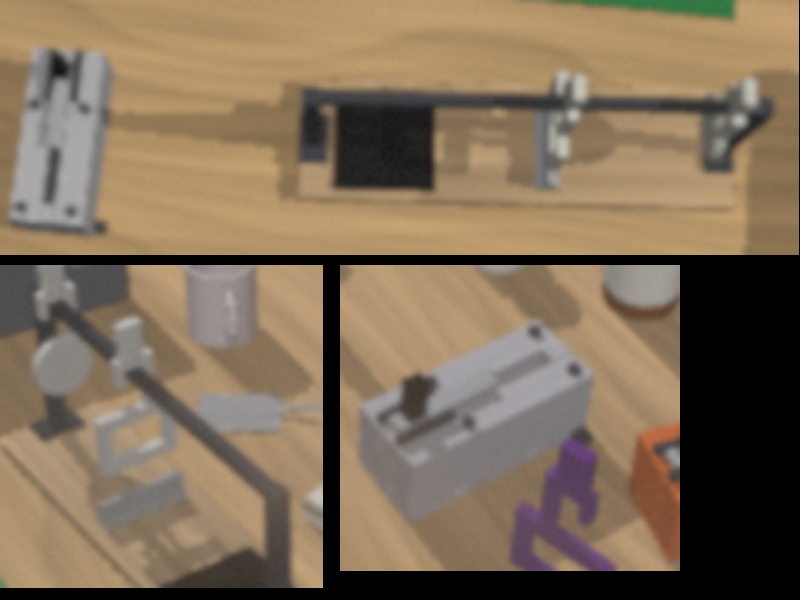

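The hanger hangs over the pointer: in the top crop the tab is at (580,85) with the bar at (548,150), and in the scene crop the frame is at (135,440). The keeper is home with its knob at (415,395), and the tag and the other objects haven't moved. I'll hand it in.

```bash
python3 -c "
from bench import *
print(finish_job(), current_time_s())"
```

```text
the job is handed in; nothing more can be done
the job is handed in; nothing more can be done
```

The job is handed in at about 36 s: the hanger hangs on the rail about 1 mm from the pointer's centre (measured from the camera images), the keeper is pushed home to its stop, and the round tag and everything else look unmoved in the final pictures.

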